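# Hold the controller up for its inspection photo

### The arm

A 7-joint arm with a two-finger parallel gripper is mounted at the origin on the work surface. World frame = base frame: x ahead of the robot, y to its left, z up, the work surface at z = 0. Lengths are in m, angles in rad, forces in N, time in s.
With the tool pointing down it reaches from about 0.425 to 0.925 m from the base axis. Payload 6.8 kg.
Tool frame: the origin (TCP) lies midway between the tips of the shut fingers; the grasp point (between the pads) lies 19 mm behind it (r.grip_depth is the distance from the TCP to the grasp point, in m); z points along the fingers, y is the line along which they close (so a half turn about z gives the same grasp; the last joint's range is limited). The gripper opens to 85 mm and grips with 20 to 120 N. Pads are 22 mm wide; open, the fingers measure 114 mm over their backs; the gripper's body (76 mm by 85 mm) begins 54 mm behind the grasp point. The pads swing forward as they close: fully open they stand 13 mm farther back than shut.
Start: joints at [-1.411, 0.477, 0.022, 1.555, -0.011, 1.109, -0.083], TCP at [0.179, 0.651, 0.231] pointing down, gripper open.
Joint ranges: [-2.96, 2.96], [-0.34, 2.1], [-1.41, 1.46], [0.24, 2.44], [-1.37, 4.51], [0.17, 1.92], [-2.96, 2.96]. Speed limits (rad/s): [2.39, 2.39, 3.14, 3.14, 3.14, 3.14, 3.14].

### API

Orientations are given as a rotation vector (axis times angle).
In Python, from bench import telemetry, grab_frame, calibration, order, silhouettes, r gives the robot as it stands.
- The arm moves only by the tool apply_moves, never from a script. Its argument "moves" is a list of rows, each a list of 7 numbers: the turn, a rotation vector about the tool's x, y, z scaled (see below), then the shift along the tool's x, y, z scaled (see below), then the opening, from -1 (shut) to 1 (fully open). A call has exactly 8 rows; each row shifts and turns the commanded pose from where the row before left it, along the tool's axes as they then stand; what a row does not reach is not made up. The controller multiplies each number of a shift by 1000 mm and each number of a turn by 6 degrees. A row lasts 1/12 s, in which the tool goes at most 41.7 mm and 7.16 degrees, less where a joint would pass 70% of its speed; a pose out of reach is approached as far as the arm can. A call with a number of a shift or a turn outside -1 to 1 is refused whole. A call with a gripper value outside its range is refused whole. The fingers move at their own pace and stop on an object; "grip_force" is the grip in N (left out, the last holds). Time passes only in rows, so rows that do not move let the fingers close, or fill a call up. It gives the time, the measured TCP pose, the force, the opening and the grip force at its end, in the units of the state.
- telemetry.get_obs(): the state, without advancing time (a new reading comes with each control period).
- grab_frame(name): name is "scene" or "top"; returns the picture (384x512x3 uint8, blue, green, red); there is no depth.
- calibration(name): a dict with "fx", "fy", "cx", "cy" (pixels), "k1" (the pictures are not rectified: a ray, as slopes to the right and down, at radius r is drawn at 1 + k1 r^2 times it, then the intrinsics apply), "world_from_camera" (4x4, takes a point from camera to world coordinates). Camera axes: x right, y down, z forward; pixel columns grow to the right and rows downward; lengths in m; the calibration is good to about 2 mm. A picture is of the moment at which its call begins. calibration takes no time and is no camera call.
- order.hand_in(): hands the job in; it is judged then, once.
Trained networks look in the newest picture that a camera, given by its name, has taken for a name from the list of things; names that differ only in an ending like _2 or _b are one class to them, and where a whole thing is asked for, a point or a joint stands for the part that bears it (a point fixed in the world has none). Each returns a list of dicts, best first, with "p" (0 to 1); they miss things now and then, are a little off and sometimes report something else, mostly with a low value. They report only what shows in the picture. A call takes as long as a camera call. They do not tell look-alikes from the thing itself.
- silhouettes(thing, camera): "mask" (384x512 bool, what is visible of it) and "extent" ([centre column, centre row, width, height] in pixels, round what is visible of it).
The state is a dict: "clock": time; "joints": joint angles; "qvel": joint speeds; "tau": joint torques, N m; "tcp_pos": TCP position; "orientation": TCP orientation; "contact_force": force on the tool from outside, world axes, zero at the start; "moment": the same for the moment, N m; "grip_width": finger opening in m; "gripper_force": force on a finger pad.
Only numpy, scipy, OpenCV 4.12 (cv2) and the standard library are available. Lean on these libraries where they do the work, as an engineer would, in place of code of your own. Each camera call takes 0.05 s, during which the arm holds its last target. There are 200 camera calls.

### The job

Start the bench camera's self-timer by pressing the round plunger head on the timer box all the way down to its stop for a moment and letting it spring back up; then lift the controller out of its cradle and hold it level and still straight above the cradle, its underside about 20 cm above the bench, for the picture. Finish while still holding it up in the gripper (do not put it down), and leave the multimeter, the bottle and the spool where they are.

Things in the scene. Friction and masses are not known exactly. Their poses are not given: they have to be found in the camera images.
- controller: Grey box 120 (x) x 54 (y) x 40 high, with finned aluminium heat sink (40 x 50, 16 high) on top from x = +18 to +58 mm. Origin: centre of underside; z up. 0.3 to 0.6 kg, mass centre 20 mm from the origin towards +x (heat sink end); gripped far from it, it droops. Long sides are flat, free from x = -45 to +45. Starts in the cradle, underside 24 mm above the bench, axes as the cradle's.
- cradle: Fixed low holder left or right of the midline. Dark plate 150 (x) x 90 (y) x 8; two cross rails (x = +-45, top 24 mm above bench) carry the controller; end stops (inner faces x = +-63) and four posts (8 x 6 mm at x = +-54, inner faces y = +-30), tops 34 mm above bench, keep it in with 3 mm play: it comes out only upwards. Open beside the middle. Origin: centre of underside, on the bench; z up.
- timer: Fixed black self-timer box, 90 x 90 x 45 mm high, on the other side of the midline from the cradle, with a steel mushroom plunger sticking up from the centre of its top. Origin: centre of its underside, on the bench.
- plunger_top (a point): Centre of the flat top of the plunger's round head (diameter 40, 10 mm thick), 78 mm above the bench when up; it moves down with the plunger.
- plunger (a joint): Plunger travel in m: 0 = up, 0.014 = fully down at its stop; moves straight down, spring return, force about 3 N at the top rising to about 9 N at the stop.
- multimeter: Orange and black hand multimeter lying on its back beyond the work, 85 x 180 x 36 mm (dial to 44). Bystander. Origin: centre of its underside.
- bottle: Small white bottle with black cap, 34 mm diameter, 75 tall, standing between timer and cradle on the robot's side. Bystander. Origin: centre of its underside.
- spool: Grey spool standing on its flange beyond the work, 56 mm diameter, 42 tall. Bystander. Origin: centre of its underside.
Things that resemble listed ones, but are neither listed nor needed, are in the scene too. Leave any green look-alike of the controller alone.

How it is judged:
By the outcome, as a careful person would: the job done as asked, in the order asked, and still so for the second after the job is handed in, while the arm keeps its last pose, push and grip.
It also fails if it takes over 51 s, if anything falls off the work surface, if the arm or the gripper's body presses on something with over 40 N, if the wrist force passes 120 N, or if a joint passes its speed limit or range.

## Working session

There is one attempt and no reset: what is moved stays moved. The work goes in short steps, Python scripts to look and compute and a tool call to move; the robot and the scene stay as the last step left them, time stands still between calls to the robot, and variables do not carry over. Pictures are saved under pics/ and viewed, at most 10 in all, crops included, and the job is handed in when it is done.

Besides the shell and the picture viewer there is one more tool, called after ">>>" as name([rows], argument=value, ...), one row to a line, values as JSON. apply_moves: Moves the arm, as the interface text tells. Its arguments: {"type":"object","properties":{"moves":{"type":"array"},"grip_force":{"type":"number"}},"required":["moves"]}

```bash
mkdir -p pics; ls; cat > h.py <<'E'
import numpy as np, cv2
from bench import telemetry, grab_frame, calibration, order, silhouettes, r
from scipy.spatial.transform import Rotation as R
def px2ray(name,u,v):
    c=calibration(name); x=(u-c['cx'])/c['fx']; y=(v-c['cy'])/c['fy']
    a,b=x,y
    for _ in range(20):
        k=1+c['k1']*(a*a+b*b); a,b=x/k,y/k
    T=np.array(c['world_from_camera']); d=T[:3,:3]@np.array([a,b,1]); return T[:3,3],d/np.linalg.norm(d)
def at_z(name,u,v,z):
    o,d=px2ray(name,u,v); return o+d*(z-o[2])/d[2]
def proj(name,P):
    c=calibration(name); T=np.linalg.inv(np.array(c['world_from_camera'])); P=np.atleast_2d(P)
    q=P@T[:3,:3].T+T[:3,3]; s=q[:,:2]/q[:,2:]; k=1+c['k1']*(s**2).sum(1,keepdims=True)
    return s*k*[c['fx'],c['fy']]+[c['cx'],c['cy']]
def tri(rays):
    A=sum(np.eye(3)-np.outer(d,d) for o,d in rays); b=sum((np.eye(3)-np.outer(d,d))@o for o,d in rays)
    return np.linalg.solve(A,b)
E
python3 - <<'E'
from h import *
np.set_printoptions(precision=4,suppress=True)
s=grab_frame("scene");t=grab_frame("top")
cv2.imwrite("pics/a_scene.png",s);cv2.imwrite("pics/a_top.png",t)
for n in("scene","top"): print(calibration(n))
for n in["controller","cradle","timer","plunger_top","multimeter","bottle","spool"]:
  for c in("scene","top"):
    print(n,c,[(round(d["p"],2),np.round(d["extent"],1).tolist()) for d in silhouettes(n,c)])
o=telemetry.get_obs();print(o)
E
```

```text
pics
{'fx': 397.50073021330974, 'fy': 397.50073021330974, 'cx': 251.11593559262516, 'cy': 190.87907209272493, 'k1': -0.13001311751117411, 'world_from_camera': array([[ 0.7481,  0.5816, -0.3195,  0.7992],
       [ 0.6635, -0.6576,  0.3568, -0.2898],
       [-0.0026, -0.4789, -0.8779,  0.7302],
       [ 0.    ,  0.    ,  0.    ,  1.    ]])}
{'fx': 455.842160881667, 'fy': 455.842160881667, 'cx': 255.24842803564883, 'cy': 193.26742713174238, 'k1': -0.11846336090510909, 'world_from_camera': array([[ 0.0238, -0.9824,  0.185 ,  0.3862],
       [-0.9995, -0.0198,  0.0237, -0.0164],
       [-0.0197, -0.1855, -0.9824,  0.9612],
       [ 0.    ,  0.    ,  0.    ,  1.    ]])}
controller scene [(0.93, [311.2, 147.1, 33.0, 56.6]), (0.56, [247.2, 98.6, 37.2, 56.7])]
controller top [(0.93, [187.3, 186.3, 57.8, 59.7]), (0.74, [170.9, 285.6, 56.8, 63.3])]
cradle scene [(0.71, [307.4, 162.0, 50.7, 57.0])]
cradle top [(0.63, [191.6, 189.9, 75.6, 76.9]), (0.45, [380.2, 231.8, 15.9, 20.5])]
timer scene [(0.71, [140.7, 259.2, 64.8, 66.1])]
timer top [(0.83, [377.5, 232.8, 53.6, 49.7])]
plunger_top scene [(
[... 280 characters left out ...]
(0.31, [142.8, 257.8, 65.3, 66.4])]
bottle top [(0.75, [256.4, 251.9, 17.9, 18.7])]
spool scene [(0.81, [266.4, 320.9, 30.2, 35.8])]
spool top [(0.65, [343.9, 117.9, 26.1, 31.0])]
{'clock': 0.8, 'joints': array([-1.4111,  0.477 ,  0.0224,  1.5554, -0.0115,  1.1093, -0.0831]), 'qvel': array([ 0.0003,  0.0008,  0.0015,  0.0004, -0.0004,  0.0002,  0.0001]), 'tau': array([ -0.0002, -59.6253,   1.6069, -28.1536,   0.0126,   0.0014,
         0.    ]), 'tcp_pos': array([0.1786, 0.6509, 0.2313]), 'orientation': array([-0.4194, -3.1134, -0.0001]), 'contact_force': array([ 0.5646, -0.3167, -0.3635]), 'moment': array([ 0.0277, -0.0278, -0.0341]), 'gripper_force': 0.0, 'grip_width': 0.08559700808790885}
```

```bash
python3 -c "
import cv2
t=cv2.imread('pics/a_top.png');cv2.imwrite('pics/b_top.png',cv2.resize(t,(800,600),interpolation=cv2.INTER_CUBIC))
s=cv2.imread('pics/a_scene.png');cv2.imwrite('pics/b_scene.png',cv2.resize(s,(800,600),interpolation=cv2.INTER_CUBIC))
cv2.imwrite('pics/c_top.png',cv2.resize(t[140:330,130:240],None,fx=3.1,fy=3.1,interpolation=cv2.INTER_CUBIC))
"
```

```text
(no output)
```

View pics/b_top.png

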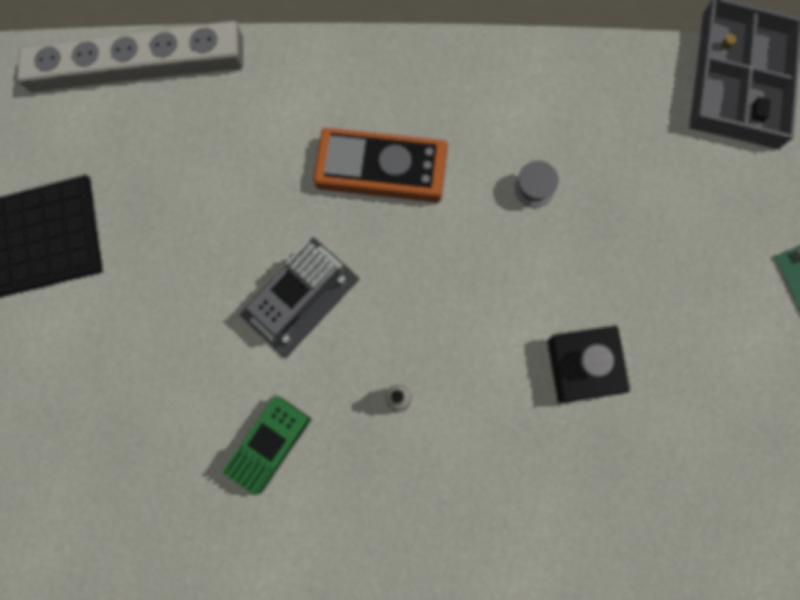

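View pics/b_scene.png

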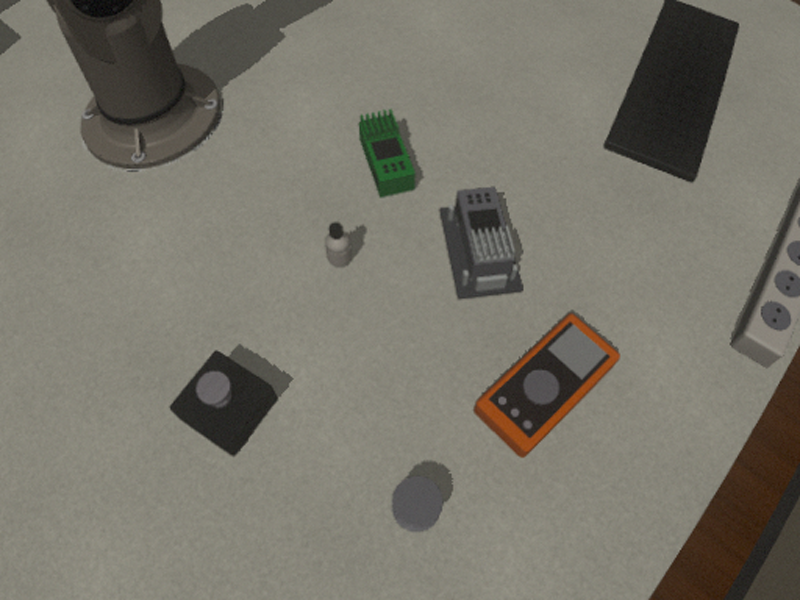

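View pics/c_top.png

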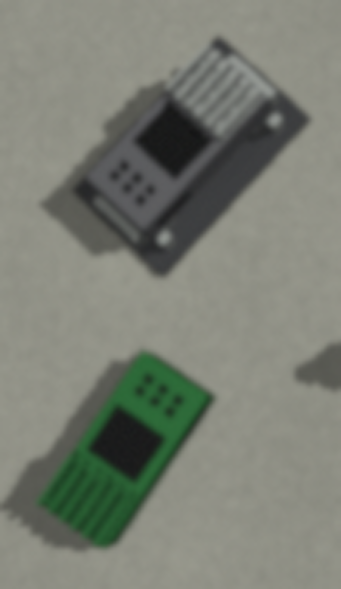

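Candidates for the controller: grey box in the dark cradle at top (187,186) / scene (311,147), and a green one at top (171,286) / scene (247,99). The grey one with the finned metal sink, sitting in the cradle, is meant (crop confirms); its sink (+x) end is up-right in the top view. Plunger head at top (381,231) / scene (138,244).

```bash
cat > fit.py <<'E'
from h import *
from scipy.optimize import minimize
np.set_printoptions(precision=4,suppress=True)
def box(x0,x1,y0,y1,z0,z1): return np.array([[x,y,z] for x in(x0,x1) for y in(y0,y1) for z in(z0,z1)])
def cyl(rad,z0,z1): a=np.linspace(0,2*np.pi,32,endpoint=False); return np.array([[rad*np.cos(t),rad*np.sin(t),z] for t in a for z in(z0,z1)])
def render(c,parts,p):
    m=np.zeros((384*4,512*4),np.uint8); Rz=R.from_euler('z',p[3]).as_matrix()
    for P in parts:
        u=proj(c,P@Rz.T+p[:3]); cv2.fillConvexPoly(m,cv2.convexHull(((u+.5)*4*16-8).astype(np.int32)),1,shift=4)
    return cv2.resize(m.astype(np.float32),(512,384),interpolation=cv2.INTER_AREA)
def fit(parts,masks,p0,free):
    p0=np.array(p0,float)
    def cost(q):
        p=p0.copy();p[free]+=q*S[free]; return sum(np.abs(render(c,parts,p)-m).sum()/m.sum() for c,m in masks.items())
    S=np.array([.01,.01,.01,.1]); best=None
    for k in range(3):
        x0=np.zeros(len(free)) if best is None else best.x
        best=minimize(cost,x0,method='Nelder-Mead',options=dict(initial_simplex=np.vstack([x0]+[x0+e for e in np.eye(len(free))*(1 if k%2==0 else -.6)]),xatol=.01,fatol=1e-4))
    p=p0.copy();p[free]+=best.x*S[free]; return p,best.fun
CTRL=[box(-.06,.06,-.027,.027,0,.04),box(.018,.058,-.025,.025,.04,.056)]
E
python3 - <<'E'
from fit import *
grab_frame("scene");grab_frame("top")
def M(n): return {c:silhouettes(n,c)[0]["mask"].astype(np.float32) for c in("scene","top")}
mc=M("controller"); c0=at_z("top",187,186,.045); print(c0)
for yaw in (-.8,-.65): 
  for z in (.024,): print("ctrl",fit(CTRL,mc,[c0[0],c0[1],z,yaw],[0,1,2,3]),fit(CTRL,mc,[c0[0],c0[1],z,yaw],[0,1,3]))
CR=[box(-.075,.075,-.045,.045,0,.008)]+[box(-.058+0,.058,-.03,.03,.024,.064)]
cr=M("cradle");tm=M("timer");pl=M("plunger_top")
t0=at_z("top",377.5,232.8,.03)
TM=[box(-.045,.045,-.045,.045,0,.045),cyl(.02,.068,.078)]
print("timer",fit(TM,tm,[t0[0],t0[1],0,.1],[0,1,3]),fit(TM,tm,[t0[0],t0[1],0,.1],[0,1,2,3]))
p0=at_z("top",381,231,.078)
print("plung",fit([cyl(.02,-.01,0)],pl,[p0[0],p0[1],.078,0],[0,1,2]),fit([cyl(.02,-.01,0)],pl,[p0[0],p0[1],.078,0],[0,1]))
# head by brightness in both pics
rays=[]
for c,(u,v) in {"scene":(138,244),"top":(381,231)}.items():
    g=cv2.cvtColor(grab_frame(c),cv2.COLOR_BGR2GRAY)[v-16:v+16,u-16:u+16]; print(c,g[14:19,10:22:3].ravel()[:8])
    m=(g>85).astype(np.uint8); n,l,st,ce=cv2.connectedComponentsWithStats(m); k=l[16,16]; print(k,st[k],ce[k]+[u-16,v-16])
    rays.append(px2ray(c,*(ce[k]+[u-16,v-16])))
print(tri(rays),at_z("top",381,231,.078))
b=[px2ray("scene",217.9,158.2),px2ray("top",256.4,251.9)];print("bottle",tri(b))
for n in("multimeter","spool"):
  for c in("top","scene"): e=silhouettes(n,c)[0]["extent"];print(n,at_z(c,e[0],e[1],.02))
E
```

```text
[0.5712 0.147  0.045 ]
ctrl (array([  91.8753,  100.7504, -199.9663, -394.1612]), np.float64(2.0000736713409424)) (array([ 0.4098,  0.8523,  0.024 , -1.2523]), np.float64(2.0))Traceback (most recent call last):
  File "<stdin>", line 6, in <module>
  File "fit.py", line 18, in fit
    best=minimize(cost,x0,method='Nelder-Mead',options=dict(initial_simplex=np.vstack([x0]+[x0+e for e in np.eye(len(free))*(1 if k%2==0 else -.6)]),xatol=.01,fatol=1e-4))
    res = _minimize_neldermead(fun, x0, args, callback, bounds=bounds,
                               **options)
    fsim[j] = func(sim[j])
              ~~~~^^^^^^^^
    fx = function(np.copy(x), *(wrapper_args + args))
  File "fit.py", line 14, in cost
    p=p0.copy();p[free]+=q*S[free]; return sum(np.abs(render(c,parts,p)-m).sum()/m.sum() for c,m in masks.items())
                                           ~~~^^^^^^^^^^^^^^^^^^^^^^^^^^^^^^^^^^^^^^^^^^^^^^^^^^^^^^^^^^^^^^^^^^^^
  File "fit.py", line 14, in <genexpr>
    p=p0.copy();p[free]+=q*S[free]; return sum(np.abs(render(c,parts,p)-m).sum()/m.sum() for c,m in masks.items())
                                                      ~~~~~~^^^^^^^^^^^
  File "fit.py", line 9, in render
    u=proj(c,P@Rz.T+p[:3]); cv2.fillConvexPoly(m,cv2.convexHull(((u+.5)*4*16-8).astype(np.int32)),1,shift=4)
  File "h.py", line 13, in proj
    c=calibration(name); T=np.linalg.inv(np.array(c['world_from_camera'])); P=np.atleast_2d(P)
ValueError: time passes only in moves, steps and waits
```

```bash
sed -i 's/^def px2ray/_c={}\n_cal=calibration\ndef calibration(n):\n    if n not in _c: _c[n]=_cal(n)\n    return _c[n]\ndef px2ray/' h.py
python3 - <<'E'
from fit import *
grab_frame("top")
c0=at_z("top",187,186,.045); print(c0,proj("top",c0))
m=silhouettes("controller","top")[0]["mask"]; print(m.sum(),np.argwhere(m).mean(0))
v=render("top",CTRL,[c0[0],c0[1],.024,-.7]);print(v.sum(),np.argwhere(v>.5).mean(0))
print(proj("top",CTRL[0]*0+c0)[:1], telemetry.get_obs()["clock"])
E
```

```text
[0.5712 0.147  0.045 ] [[187. 186.]]
1732 [284.9902 170.0941]
1845.9375 [185.5182 187.0043]
[[187. 186.]] 1.1
```

The network's best hit alternates to the green look-alike; I'll pick masks by position.

```bash
cat > meas.py <<'E'
from fit import *
f={c:grab_frame(c) for c in("scene","top")}
def M(n,near):
    o={}
    for c in f:
        L=[d for d in silhouettes(n,c) if np.hypot(*(np.array(d["extent"][:2])-near[c]))<20]
        if L: o[c]=max(L,key=lambda d:d["p"])["mask"].astype(np.float32)
        else: print("miss",n,c)
    return o
mc=M("controller",{"scene":(311,147),"top":(187,186)}); c0=at_z("top",187,186,.045)
tm=M("timer",{"scene":(141,259),"top":(377,233)});pl=M("plunger_top",{"scene":(138,244),"top":(381,231)})
for fr in([0,1,2,3],[0,1,3]): print("ctrl",fit(CTRL,mc,[c0[0],c0[1],.024,-.7],fr))
for c in mc: print(" only",c,fit(CTRL,{c:mc[c]},[c0[0],c0[1],.024,-.7],[0,1,3]))
t0=at_z("top",377.5,232.8,.03)
TM=[box(-.045,.045,-.045,.045,0,.045),cyl(.02,.068,.078)]
for fr in([0,1,2,3],[0,1,3]): print("timer",fit(TM,tm,[t0[0],t0[1],0,.1],fr))
p0=at_z("top",381,231,.078)
for fr in([0,1,2],[0,1]): print("plung",fit([cyl(.02,-.01,0)],pl,[p0[0],p0[1],.078,0],fr))
print("bottle",tri([px2ray("scene",217.9,158.2),px2ray("top",256.4,251.9)]), "mm",at_z("top",244,104,.03),"spool",at_z("top",344,118,.03),"green",at_z("top",171,285.6,.03))
print(telemetry.get_obs()["clock"])
# overlay
out=[]
p,_=fit(CTRL,mc,[c0[0],c0[1],.024,-.7],[0,1,3]); np.save("ctrl.npy",p)
Rz=R.from_euler('z',p[3]).as_matrix()
CRB=[box(-.075,.075,-.045,.045,-.024,-.016)]
for c,(x,y) in {"scene":(311,150),"top":(190,188)}.items():
    im=cv2.resize(f[c][y-48:y+48,x-48:x+48],None,fx=4,fy=4,interpolation=cv2.INTER_CUBIC)
    for P,col in((CTRL[0][1::2],(0,255,0)),(CTRL[1][1::2],(0,255,255)),(CRB[0][1::2],(0,0,255))):
        u=(proj(c,P@Rz.T+p[:3])-[x-48,y-48]+.5)*4
        cv2.polylines(im,[u[[0,1,3,2]].astype(int)],True,col,1)
    out.append(im)
x,y=381,235;im=cv2.resize(f["top"][y-48:y+48,x-48:x+48],None,fx=4,fy=4)
cv2.imwrite("pics/ov.png",np.hstack(out))
E
python3 meas.py
```

```text
ctrl (array([ 0.5721,  0.1457,  0.0214, -0.7377]), np.float64(0.15068824589252472))
ctrl (array([ 0.5718,  0.1451,  0.024 , -0.734 ]), np.float64(0.15603423118591309))
 only scene (array([ 0.5704,  0.147 ,  0.024 , -0.7457]), np.float64(0.09662310779094696))
 only top (array([ 0.572 ,  0.1451,  0.024 , -0.7151]), np.float64(0.052821893244981766))
timer (array([ 0.4831, -0.2443, -0.0035,  0.1773]), np.float64(0.14970771968364716))
timer (array([ 0.4832, -0.244 ,  0.    ,  0.1736]), np.float64(0.16207852959632874))
plung (array([ 0.4849, -0.2432,  0.0782,  0.    ]), np.float64(0.20679691433906555))
plung (array([ 0.4848, -0.2433,  0.078 ,  0.    ]), np.float64(0.20861995220184326))
bottle [0.4414 0.0028 0.0353] mm [0.7582 0.0352 0.03  ] spool [ 0.7305 -0.1812  0.03  ] green [0.3677 0.1724 0.03  ]
1.5
```

View pics/ov.png

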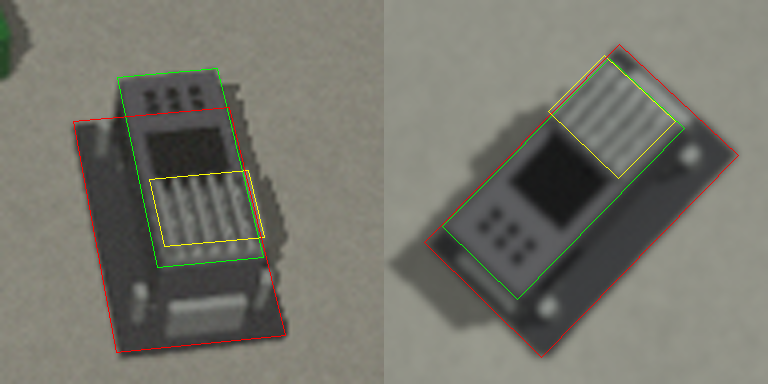

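Overlay agrees well in both views (plate and box edges; the sink end at top (220,160), scene (320,165)). Controller at (0.572, 0.1455), yaw ≈ -0.73, underside ~0.022–0.024; plunger head at (0.4849, -0.2433, 0.078). Moving: turn to the grasp yaw, shut the fingers, go round towards the timer.

>>> apply_moves([
  [0,0,0.88,0,0,0,-1],
  [0,0,0.88,0,0,0,-1],
  [0,0,0.88,0,0,0,-1],
  [0,0,0.88,0,0,0,-1],
  [0,0,0.88,0,0,0,-1],
  [0,0,0,-0.035,-0.007,0,-1],
  [0,0,0,-0.035,-0.007,0,-1],
  [0,0,0,-0.035,-0.007,0,-1],
], grip_force=40)

```text
clock: 2.17
tcp_pos: [0.2431, 0.5646, 0.2311]
orientation: [1.117, 2.936, -0.0]
contact_force: [1.7, -0.0, -0.1]
grip_width: 0.0005
gripper_force: 0.0
```

>>> apply_moves([
  [0,0,0,-0.035,-0.007,0,-1],
  [0,0,0,-0.035,-0.007,0,-1],
  [0,0,0,-0.035,-0.007,0,-1],
  [0,0,0,-0.035,-0.007,0,-1],
  [0,0,0,-0.035,-0.007,0,-1],
  [0,0,0,-0.035,-0.007,0,-1],
  [0,0,0,-0.035,-0.007,0,-1],
  [0,0,0,-0.035,-0.007,0,-1],
])

```text
clock: 2.83
tcp_pos: [0.4154, 0.3357, 0.2316]
orientation: [1.119, 2.935, 0.001]
contact_force: [0.9, 0.5, 0.1]
grip_width: 0.0002
gripper_force: 0.0
```

```bash
cat > to.py <<'E'
import sys
from h import *
np.set_printoptions(precision=4,suppress=True)
o=telemetry.get_obs(); Rt=R.from_rotvec(o["orientation"]).as_matrix()
t=np.array([float(a) for a in sys.argv[1:4]]); print("t",o["clock"],"tcp",o["tcp_pos"],"F",o["contact_force"],"M",o["moment"],"w",o["grip_width"],o["gripper_force"])
print("Rt cols x,y,z",Rt.T.round(4).tolist()); print("tool shift to target",Rt.T@(t-o["tcp_pos"]))
print("toolY angle deg",np.degrees(np.arctan2(Rt[1,1],Rt[0,1])),"joints",o["joints"])
E
python3 to.py 0.52 0.15 0.2
```

```text
t 2.8333 tcp [0.4154 0.3357 0.2316] F [0.8613 0.5164 0.0994] M [0.0059 0.0074 0.017 ] w 0.00022079019883255852 0.0
Rt cols x,y,z [[-0.7462, 0.6657, 0.0001], [0.6657, 0.7462, 0.0007], [0.0003, 0.0006, -1.0]]
tool shift to target [-0.2017 -0.069   0.0315]
toolY angle deg 48.26301106855371 joints [-1.0124  0.2456  0.2567  1.9066 -0.0738  0.9977  0.1193]
```

>>> apply_moves([
  [0,0,0,-0.034,-0.0115,0.005,-1],
  [0,0,0,-0.034,-0.0115,0.005,-1],
  [0,0,0,-0.034,-0.0115,0.005,-1],
  [0,0,0,-0.034,-0.0115,0.005,-1],
  [0,0,0,-0.034,-0.0115,0.005,-1],
  [0,0,0,-0.034,-0.0115,0.006,-1],
  [0,0,0,-0.0214,-0.0288,0,-1],
  [0,0,0,-0.0214,-0.0288,0,-1],
])

```text
clock: 3.5
tcp_pos: [0.515, 0.0767, 0.2]
orientation: [1.12, 2.935, -0.001]
contact_force: [-0.0, -0.3, 0.4]
grip_width: 0.0002
gripper_force: 0.0
```

>>> apply_moves([
  [0,0,0,-0.0214,-0.0288,0,-1],
  [0,0,0,-0.0214,-0.0288,0,-1],
  [0,0,0,-0.0214,-0.0288,0,-1],
  [0,0,0,-0.0214,-0.0288,0,-1],
  [0,0,0,-0.0214,-0.0288,0,-1],
  [0,0,0,-0.0214,-0.0288,0,-1],
  [0,0,0,-0.0214,-0.0288,0,-1],
  [0,0,0,-0.0214,-0.0288,0,-1],
])

```text
clock: 4.17
tcp_pos: [0.4885, -0.2092, 0.2006]
orientation: [1.119, 2.935, 0.001]
contact_force: [1.1, 0.1, 0.4]
grip_width: 0.0001
gripper_force: 0.0
```

>>> apply_moves([
  [0,0,0,-0.0214,-0.0288,0.01,-1],
  [0,0,0,0,0,0.02,-1],
  [0,0,0,0,0,0.02,-1],
  [0,0,0,0,0,0.02,-1],
  [0,0,0,0,0,0.01,-1],
  [0,0,0,0,0,0,-1],
  [0,0,0,0,0,0,-1],
  [0,0,0,0,0,0,-1],
])

```text
clock: 4.83
tcp_pos: [0.4864, -0.2435, 0.1214]
orientation: [1.118, 2.934, 0.0]
contact_force: [0.1, 0.5, 0.7]
grip_width: 0.0002
gripper_force: 0.0
```

```bash
python3 to.py 0.4849 -0.2433 0.09
```

```text
t 4.8333 tcp [ 0.4864 -0.2435  0.1214] F [0.0689 0.5047 0.6869] M [ 0.0338 -0.0259  0.0246] w 0.00015711343492621636 0.0
Rt cols x,y,z [[-0.7462, 0.6657, -0.0015], [0.6657, 0.7462, 0.0007], [0.0016, -0.0005, -1.0]]
tool shift to target [ 0.0013 -0.0009  0.0314]
toolY angle deg 48.2653563153295 joints [-0.031   0.4322  0.4824  1.9962 -0.2815  0.7758  1.4585]
```

>>> apply_moves([
  [0,0,0,0.001,-0.001,0.016,-1],
  [0,0,0,0,0,0.016,-1],
  [0,0,0,0,0,0.008,-1],
  [0,0,0,0,0,0.006,-1],
  [0,0,0,0,0,0.004,-1],
  [0,0,0,0,0,0,-1],
  [0,0,0,0,0,0,-1],
  [0,0,0,0,0,0,-1],
])

```text
clock: 5.5
tcp_pos: [0.4844, -0.2431, 0.0711]
orientation: [1.119, 2.935, 0.001]
contact_force: [-2.6, 3.3, 5.3]
grip_width: -0.0003
gripper_force: 2.7
```

>>> apply_moves([
  [0,0,0,0,0,0.004,-1],
  [0,0,0,0,0,0.002,-1],
  [0,0,0,0,0,0.001,-1],
  [0,0,0,0,0,0.001,-1],
  [0,0,0,0,0,0,-1],
  [0,0,0,0,0,0,-1],
  [0,0,0,0,0,0,-1],
  [0,0,0,0,0,0,-1],
])

```text
clock: 6.17
tcp_pos: [0.4846, -0.2432, 0.064]
orientation: [1.119, 2.935, 0.002]
contact_force: [-4.8, 3.7, 13.8]
grip_width: -0.0002
gripper_force: 7.0
```

>>> apply_moves([
  [0,0,0,0,0,0.001,-1],
  [0,0,0,0,0,0.001,-1],
  [0,0,0,0,0,0,-1],
  [0,0,0,0,0,0,-1],
  [0,0,0,0,0,0,-1],
  [0,0,0,0,0,0,-1],
  [0,0,0,0,0,0,-1],
  [0,0,0,0,0,0,-1],
])

```text
clock: 6.83
tcp_pos: [0.4847, -0.2433, 0.0638]
orientation: [1.12, 2.934, 0.004]
contact_force: [-9.7, 7.4, 35.2]
grip_width: -0.0004
gripper_force: 17.3
```

Force jumps with no further travel: the plunger is at its stop. Release and go to the controller, gripping near the mass centre (x = +20).

>>> apply_moves([
  [0,0,0,0,0,-0.01,-1],
  [0,0,0,0,0,-0.016,-1],
  [0,0,0,0,0,-0.024,-1],
  [0,0,0,0,0,-0.03,-1],
  [0,0,0,0,0,-0.03,-1],
  [0,0,0,0,0,-0.03,-1],
  [0,0,0,0,0,0,0],
  [0,0,0,0,0,0,1],
])

```text
clock: 7.5
tcp_pos: [0.4856, -0.244, 0.2026]
orientation: [1.117, 2.931, 0.001]
contact_force: [1.2, -0.7, -0.2]
grip_width: 0.0231
gripper_force: 0.0
```

```bash
python3 to.py 0.5867 0.1322 0.2; python3 - <<'E'
from fit import *
f=grab_frame("scene")
L=silhouettes("plunger_top","scene");print([(d["p"],d["extent"]) for d in L])
a=cv2.imread("pics/a_scene.png"); print(np.abs(f[230:260,120:160].astype(int)-a[230:260,120:160]).mean())
E
```

```text
t 7.5 tcp [ 0.4856 -0.244   0.2026] F [ 1.1989 -0.7458 -0.2286] M [-0.0414 -0.0347  0.0191] w 0.02310411260047005 0.0
Rt cols x,y,z [[-0.7461, 0.6658, -0.0046], [0.6658, 0.7461, 0.0026], [0.0052, -0.0012, -1.0]]
tool shift to target [0.1751 0.348  0.0027]
toolY angle deg 48.257742032157694 joints [-0.0872  0.3164  0.54    1.9339 -0.201   0.9385  1.392 ]
[(0.55, [139.0, 247.1, 20.8, 18.2])]
5.859166666666667
```

>>> apply_moves([
  [0,0,0,0.0159,0.0316,0,1],
  [0,0,0,0.0159,0.0316,0,1],
  [0,0,0,0.0159,0.0316,0,1],
  [0,0,0,0.0159,0.0316,0,1],
  [0,0,0,0.0159,0.0316,0,1],
  [0,0,0,0.0159,0.0316,0,1],
  [0,0,0,0.0159,0.0316,0,1],
  [0,0,0,0.0159,0.0316,0,1],
])

```text
clock: 8.27
tcp_pos: [0.5569, 0.0316, 0.1988]
orientation: [-1.119, -2.933, 0.002]
contact_force: [0.5, -0.7, 0.4]
grip_width: 0.0852
gripper_force: 0.0
```

>>> apply_moves([
  [0,0,0,0.0159,0.0316,0,1],
  [0,0,0,0.0159,0.0316,0,1],
  [0,0,0,0.0159,0.0316,0,1],
  [0,0,0,0,0,0.03,1],
  [0,0,0,0,0,0.03,1],
  [0,0,0,0,0,0.03,1],
  [0,0,0,0,0,0,1],
  [0,0,0,0,0,0,1],
])

```text
clock: 8.93
tcp_pos: [0.5832, 0.1317, 0.1082]
orientation: [-1.118, -2.931, 0.006]
contact_force: [0.5, -0.4, 0.6]
grip_width: 0.0853
gripper_force: 0.0
```

```bash
python3 to.py 0.5867 0.1322 0.026; python3 - <<'E'
from fit import *
f=grab_frame("scene");cv2.imwrite("pics/d.png",np.hstack([cv2.resize(f[85:245,60:200],None,fx=2.8,fy=2.8),cv2.resize(f[60:220,240:355],None,fx=2.8,fy=2.8)]))
E
```

```text
t 8.9333 tcp [0.5832 0.1317 0.1082] F [ 0.4686 -0.3643  0.6169] M [-0.0363 -0.0634  0.087 ] w 0.08534070903632629 0.0
Rt cols x,y,z [[-0.7459, 0.6661, 0.0025], [0.6661, 0.7459, -0.0052], [-0.0053, -0.0022, -1.0]]
tool shift to target [-0.0025  0.0031  0.0821]
toolY angle deg 48.23544212028917 joints [-0.5986  0.5173  0.3617  1.8652 -0.2435  0.8081  0.732 ]
```

View pics/d.png

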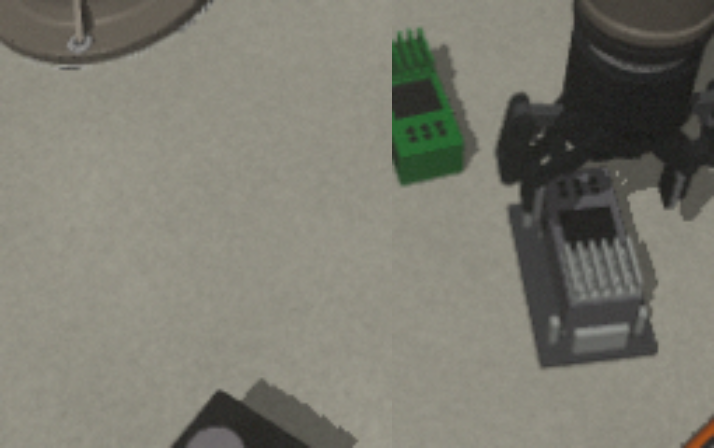

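The gripper straddles the controller (crop: fingers left (520,170) and right (675,185) of the box), clear. Descending, with the 3 mm correction.

>>> apply_moves([
  [0,0,0,-0.0025,0.003,0.01,1],
  [0,0,0,0,0,0.014,1],
  [0,0,0,0,0,0.014,1],
  [0,0,0,0,0,0.012,1],
  [0,0,0,0,0,0.01,1],
  [0,0,0,0,0,0,1],
  [0,0,0,0,0,0,1],
  [0,0,0,0,0,0,1],
])

```text
clock: 9.65
tcp_pos: [0.5896, 0.1331, 0.051]
orientation: [1.119, 2.935, 0.001]
contact_force: [-0.7, 0.1, 0.5]
grip_width: 0.0853
gripper_force: 0.0
```

>>> apply_moves([
  [0,0,0,0,0,0.006,1],
  [0,0,0,0,0,0.006,1],
  [0,0,0,0,0,0.005,1],
  [0,0,0,0,0,0.004,1],
  [0,0,0,0,0,0,1],
  [0,0,0,0,0,0,1],
  [0,0,0,0,0,0,1],
  [0,0,0,0,0,0,1],
])

```text
clock: 10.32
tcp_pos: [0.5892, 0.1331, 0.0295]
orientation: [1.119, 2.935, 0.0]
contact_force: [0.1, -0.5, -0.3]
grip_width: 0.0854
gripper_force: 0.0
```

```bash
python3 to.py 0.5867 0.1322 0.026
```

```text
t 10.3167 tcp [0.5892 0.1331 0.0295] F [ 0.1378 -0.524  -0.2504] M [-0.0144 -0.0249  0.0261] w 0.08542004009662098 0.0
Rt cols x,y,z [[-0.7461, 0.6658, -0.0002], [0.6658, 0.7461, 0.0003], [0.0004, 0.0001, -1.0]]
tool shift to target [ 0.0013 -0.0023  0.0035]
toolY angle deg 48.25255220825367 joints [-0.5557  0.6357  0.31    1.8873 -0.2986  0.6633  0.7766]
```

>>> apply_moves([
  [0,0,0,0.001,-0.0023,0.003,1],
  [0,0,0,0,0,0,1],
  [0,0,0,0,0,0,0.4],
  [0,0,0,0,0,0,0.2],
  [0,0,0,0,0,0,0],
  [0,0,0,0,0,0,-1],
  [0,0,0,0,0,0,-1],
  [0,0,0,0,0,0,-1],
], grip_force=60)

```text
clock: 10.98
tcp_pos: [0.587, 0.1321, 0.0267]
orientation: [1.119, 2.935, 0.001]
contact_force: [-0.9, -0.1, 4.3]
grip_width: 0.0533
gripper_force: 64.0
```

```bash
python3 to.py 0.5867 0.1322 0.2
```

```text
t 10.9833 tcp [0.587  0.1321 0.0267] F [-0.8711 -0.0628  4.2677] M [-0.0007  0.1775  0.0525] w 0.05330038114334843 64.0423321723938
Rt cols x,y,z [[-0.7462, 0.6657, -0.0003], [0.6657, 0.7462, 0.0007], [0.0007, 0.0003, -1.0]]
tool shift to target [ 0.0002 -0.0001 -0.1733]
toolY angle deg 48.26186097377877 joints [-0.554   0.637   0.3076  1.8938 -0.3004  0.6549  0.7792]
```

Gripped (53 mm, 64 N). Lift 176 mm straight up.

>>> apply_moves([
  [0,0,0,0,0,-0.003,-1],
  [0,0,0,0,0,-0.005,-1],
  [0,0,0,0,0,-0.006,-1],
  [0,0,0,0,0,-0.008,-1],
  [0,0,0,0,0,-0.01,-1],
  [0,0,0,0,0,-0.01,-1],
  [0,0,0,0,0,-0.01,-1],
  [0,0,0,0,0,0,-1],
])

```text
clock: 11.65
tcp_pos: [0.5884, 0.1323, 0.0811]
orientation: [1.119, 2.932, 0.004]
contact_force: [1.4, -0.3, -4.7]
grip_width: 0.0533
gripper_force: 63.8
```

>>> apply_moves([
  [0,0,0,0,0,-0.01,-1],
  [0,0,0,0,0,-0.018,-1],
  [0,0,0,0,0,-0.022,-1],
  [0,0,0,0,0,-0.022,-1],
  [0,0,0,0,0,-0.02,-1],
  [0,0,0,0,0,-0.016,-1],
  [0,0,0,0,0,-0.01,-1],
  [0,0,0,0,0,-0.006,-1],
])

```text
clock: 12.32
tcp_pos: [0.587, 0.132, 0.2038]
orientation: [1.119, 2.934, 0.002]
contact_force: [0.4, 0.5, -5.6]
grip_width: 0.0534
gripper_force: 64.1
```

>>> apply_moves([
  [0,0,0,0,0,0,-1],
  [0,0,0,0,0,0,-1],
  [0,0,0,0,0,0,-1],
  [0,0,0,0,0,0,-1],
  [0,0,0,0,0,0,-1],
  [0,0,0,0,0,0,-1],
  [0,0,0,0,0,0,-1],
  [0,0,0,0,0,0,-1],
])

```text
clock: 12.98
tcp_pos: [0.5866, 0.1319, 0.2021]
orientation: [-1.119, -2.935, 0.0]
contact_force: [0.0, -0.5, -4.7]
grip_width: 0.0534
gripper_force: 64.1
```

```bash
python3 to.py 0.587 0.1321 0.2027; python3 - <<'E'
from fit import *
out=[]
p=np.load("ctrl.npy");p[2]=.2;Rz=R.from_euler('z',p[3]).as_matrix()
for c in("scene","top"):
    f=grab_frame(c)
    L=silhouettes("controller",c);print(c,[(round(d["p"],2),np.round(d["extent"],1).tolist()) for d in L])
    x,y=proj(c,p[:3])[0].astype(int); x0,y0=max(x-65,0),max(y-75,0)
    im=cv2.resize(f[y0:y0+150,x0:x0+130],None,fx=3,fy=3,interpolation=cv2.INTER_CUBIC)
    for P,col in((CTRL[0][1::2],(0,255,0)),(CTRL[0][::2],(0,0,255))):
        u=(proj(c,P@Rz.T+p[:3])-[x0,y0]+.5)*3; cv2.polylines(im,[u[[0,1,3,2]].astype(int)],True,col,1)
    out.append(im)
cv2.imwrite("pics/e.png",np.hstack(out))
E
```

```text
t 12.9833 tcp [0.5866 0.1319 0.2021] F [ 0.0345 -0.4714 -4.6556] M [-0.034   0.0578  0.0022] w 0.053403313881990266 64.14312243461609
Rt cols x,y,z [[-0.7461, 0.6659, 0.0002], [0.6659, 0.7461, -0.0003], [-0.0003, -0.0002, -1.0]]
tool shift to target [-0.0002  0.0004 -0.0006]
toolY angle deg 48.25163900045983 joints [-0.6355  0.404   0.4066  1.79   -0.1875  0.9859  0.688 ]
scene [(0.72, [325.4, 96.2, 46.9, 60.1]), (0.7, [248.5, 101.2, 32.3, 53.8])]
top [(0.82, [184.9, 168.5, 50.9, 68.2]), (0.77, [173.7, 284.9, 49.0, 63.9])]
```

View pics/e.png

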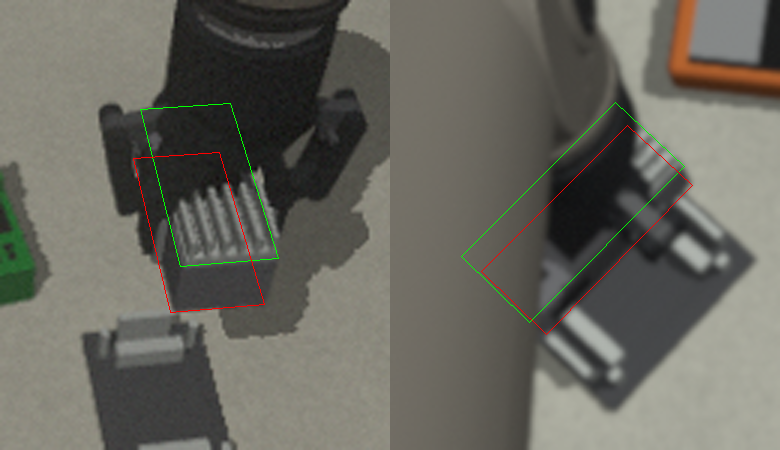

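The picture shows the controller held up, its sink-end edges (scene crop (180–278, 262) top, (170–265, 308) bottom) lying on the projected level model at 0.20 m; the cradle is empty below and the load and grip are steady, with almost no droop moment. Handing in.

```bash
python3 -c "
from bench import order
print(order.hand_in())"
```

```text
the job is handed in; nothing more can be done
None
```

I pressed the plunger to its stop and released it. The grey controller is now held level straight above its cradle, underside about 20 cm above the bench. The job was handed in at about 13 s of the 51 s limit, and no verdict was shown.

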